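Fit a snap ring on the star-wheel axle of the jar station and hold it spread

TASK

Lift the snap-ring pliers, with the ring already on their tips, by the red handles out of the ring's die cavity; squeeze the handles all the way so that the ring opens, slide the ring from above over the end of the star wheel's axle and down to the groove just above the white hub, and finish there: still holding the pliers upright with the handles squeezed, the spread ring round the groove, centred and level with it, touching axle and hub only lightly if at all. Do not let go or put the pliers down, and leave the jars, lids and tools where they are.

Things in the scene. Friction and masses are not known exactly. Their poses are not given: they have to be found in the camera images.
- handles (a point): Point midway between the two red handles of the upright snap-ring pliers, 113 mm above the ring's underside. z up, y from handle to handle, x towards the ring (its centre: 23 mm ahead, 111 mm below). Handles: 16 mm wide in x, 7 mm thick, from 72 to 130 mm above the ring's underside. Relaxed they lean out: 55 mm over their outer faces at this height, 62 mm at the upper ends.
- lever_left (a joint): How far the handles are pinched together along y: 0 relaxed, 0.20 rad at the stop, where they stand parallel, 35 mm over the outer faces, and the ring is fully spread. A spring resists with 3 N at first, 12 N at the stop; a squeeze of 20 N or more keeps them there. Both handles swing alike, so the pliers stay centred.
- pliers: The pliers with the ring, 130 mm tall, 150 to 300 g, tips down, standing in the die; origin at the centre of the ring's underside, axes as the handles point. A dark pivot block, 14 x 42 mm, 54 to 70 mm up, joins handles and steel tips. A light pinch, to about 46 mm over the handles (some 8 N), is enough to lift them; squeezed hard while still standing in the die they may be pushed askew in the fingers.
- ring_center (a point): Centre of the brass-coloured snap ring on the tips, half-way up its 4 mm, fixed to the pliers; axes as the handles point. A C of 5 mm wide strip, open towards the pliers (-x), the tips in its two lugs. Relaxed it is 35 mm across inside, too narrow for the axle; handles squeezed, it has a round bore of 46 mm about this point (56 mm outside). It can open freely inside the die too.
- die: Fixed die, origin on the table under the centre of its round cavity: 78 mm inner, 90 mm outer diameter, floor 12 mm and rim 24 mm up, the ring lying on the floor round a low brass core. A grey post behind the pliers (-x side), 80 mm high with two tabs, guides the pivot block with 1.5 mm play. Pliers come out straight up, clear after 30 mm. Pliers and die start with the same yaw and centre.
- groove (a point): Centre of the groove in the station's upright steel axle, on its centre line, 89 mm above the table. Groove: 33 mm diameter, from 84 mm (the flat top of the white hub, 64 mm across) to 94 mm up. Above it the axle is 38 mm in diameter to 106 mm, then a cone narrowing to 26 mm at its end. The pliers may come down on any side of the axle.
- axle_end (a point): Centre of the axle's flat upper end, 118 mm above the table, 29 mm straight above the groove point.
- station: Fixed jar station, origin on the table under the axle: white base 230 mm square, 40 mm high; on it a blue six-armed star wheel, 198 mm across, top 62 mm up, with the white hub and the axle.
- jar_a_mid (a point): Glass jar, 68 mm diameter, 75 mm tall, on the table to the robot's left; leave it. Point half-way up.
- jar_c_mid (a point): Such a jar standing on the station's base between two arms of the wheel, 115 mm from the axle, its top 115 mm above the table; leave it. Point half-way up.
- wrench_grip (a point): Handle of a wrench lying near the robot; leave it.
- screwdriver_grip (a point): Handle of a screwdriver lying near the robot; leave it.
- lids_mid (a point): Stack of brass-coloured jar lids, 70 mm diameter, 36 mm high, on the robot's right; leave it. Point half-way up.

How it is judged:
On the way, in this order (a step that is already met when the one before it is completed fails the run):
1. the pliers and ring are lifted out of the die cavity (z of ring_center in the frame of die above 0.05 m and contact force between the fingers and pliers above 1 N), for 0.1 s.
2. the spread ring is over the axle's end, coming down around it, above the groove (horizontal distance between ring_center and groove below 0.0055 m and z of ring_center in the frame of groove between 0.006 and 0.026 m and value of joint lever_left above 0.16 rad), for 0.05 s.
At the end, for the whole second after the job is handed in: The fingers still grip the pliers (over 3 N) with the handles squeezed (over 0.16 of 0.20 rad), the ring's centre within 5 mm of the axle's centre line and within 4 mm of the groove's mid height, the pliers upright within 0.1 rad and at rest, less than 15 N between pliers or ring and the station (value of joint lever_left above 0.16 rad and horizontal distance between ring_center and groove below 0.005 m and z of ring_center in the frame of groove between -0.004 and 0.004 m and angle between ring_center's own z axis and vertical below 0.1 rad and contact force between the fingers and pliers above 3 N and contact force between pliers and station below 15 N and linear speed of pliers below 0.02 m/s); the arm keeps its last pose, push and grip.
It fails at once if a jar is moved more than 25 mm (distance of any of jar_a_mid, jar_c_mid from where it was at the start of the episode above 0.025 m).
It fails at once if a tool or the stack of lids is moved more than 25 mm (distance of any of wrench_grip, screwdriver_grip, lids_mid from where it was at the start of the episode above 0.025 m).
It also fails if it takes over 43 s, if anything falls off the work surface, if the arm or the gripper's body presses on something with over 40 N, if the wrist force passes 120 N, or if a joint passes its speed limit or range.

ROBOT

A 7-joint arm with a two-finger parallel gripper is mounted at the origin on the work surface. World frame = base frame: x ahead of the robot, y to its left, z up, the work surface at z = 0. Lengths are in m, angles in rad, forces in N, time in s.
With the tool pointing down it reaches from about 0.425 to 0.875 m from the base axis. Payload 4.7 kg.
Tool frame: the origin (TCP) lies at the very end of the fingers, on their centre line; the grasp point (between the pads) lies behind it (ctrl.tcp_to_grasp is the y of the grasp point in the tool frame, in m); y points along the fingers, x is the direction in which the jaws open and shut, and the axes are right-handed (so a half turn about y gives the same grasp; the last joint's range is limited). The gripper opens to 87 mm and grips with 3 to 60 N. Pads are 19 mm wide; open, the fingers measure 117 mm over their backs; the gripper's body (75 mm by 190 mm) begins 51 mm behind the grasp point.
Start: joints at [1.186, 0.321, -0.07, 1.45, 0.023, 1.371, -0.057], TCP at [0.252, -0.599, 0.223] pointing down, gripper open.
Joint ranges: [-2.86, 2.86], [-0.3, 2.09], [-1.38, 1.24], [0.06, 2.45], [-1.56, 4.7], [0.09, 2.05], [-2.69, 2.69]. Speed limits (rad/s): [2.57, 2.57, 3.14, 3.14, 3.14, 3.14, 3.14].

INTERFACE

Orientations are given as a rotation vector (axis times angle).
In Python, from bench import ctrl, get_image, workorder gives the robot as it stands.
- The arm moves only by the tool drive_tool, never from a script. Its argument "increments" is text: rows parted by semicolons, each of 5 numbers parted by spaces: the shift along the tool's x, y, z in mm, then the turn about the tool's y in degrees, then the closure in counts, from 0 (fully open) to 255 (shut). In form: tx ty tz yaw fingers; .... A call has 1 to 20 rows; each row shifts and turns the commanded pose from where the row before left it, along the tool's axes as they then stand; what a row does not reach is not made up. A row lasts 1/8 s, in which the tool goes at most 62.5 mm and 10.7 degrees, less where a joint would pass 70% of its speed; a pose out of reach is approached as far as the arm can. A call is refused whole if a number of a shift passes 62.5 or a number of a turn 10.7, either way. A call with a gripper value outside its range is refused whole. The fingers move at their own pace and stop on an object; "squeeze" is the grip in N (left out, the last holds). Time passes only in rows, so rows that do not move let the fingers close. It gives the time, the measured TCP pose, the force and the opening at its end, in the units of the state.
- ctrl.get_state(): the state, without advancing time (a new reading comes with each control period).
- get_image(name): name is "side" or "top" or "wrist"; returns a dict with "img" (480x640x3 uint8, red, green, blue), "mtx" (3x3 intrinsics, pixels), "k1" (the pictures are not rectified: a ray, as slopes to the right and down, at radius r is drawn at 1 + k1 r^2 times it, then the intrinsics apply), "camera_from_world" (4x4, takes a point from world to camera coordinates). Camera axes: x right, y up, looking along -z (the intrinsics and any distortion apply to the point x, -y, -z); pixel columns grow to the right and rows downward; lengths in m; the calibration is good to about 2 mm. A picture is of the moment at which its call begins. There is no depth.
- workorder.close_job(): hands the job in, once; it reports no verdict.
The state is a dict: "time": time; "joint_positions": joint angles; "qd": joint speeds; "joint_torque": joint torques, N m; "position": TCP position; "tool_rot": TCP orientation; "ft_force": force on the tool from outside, world axes, zero at the start; "torque": the same for the moment, N m; "grip_width": opening from 0.0 (shut) to 1.0 (fully open).
Only numpy, scipy, OpenCV 4.12 (cv2) and the standard library are available. Lean on these libraries where they do the work, as an engineer would, in place of code of your own. Each camera call takes 0.05 s, during which the arm holds its last target.

## Working session

There is one attempt and no reset: what is moved stays moved. The work goes in short steps, Python scripts to look and compute and a tool call to move; the robot and the scene stay as the last step left them, time stands still between calls to the robot, and variables do not carry over. Pictures are saved under pics/ and viewed, and the job is handed in when it is done.

Besides the shell and the picture viewer there is one more tool, called after "Call:" as name(argument=value, ...) on one line, values as JSON. drive_tool: Moves the arm, as the interface text tells. Its arguments: {"type":"object","properties":{"increments":{"type":"string"},"squeeze":{"type":"number"}},"required":["increments"]}

```bash
ls; mkdir -p pics
python3 - <<'E'
from bench import ctrl,get_image,workorder
import cv2
s=ctrl.get_state();print(s, ctrl.tcp_to_grasp)
for n in("side","top","wrist"):
    d=get_image(n);cv2.imwrite(f"pics/{n}0.png",d["img"][:,:,::-1]);print(n,d["mtx"].tolist(),d["k1"],d["camera_from_world"].round(4).tolist())
E
```

```text
pics
{'time': 0.0, 'joint_positions': array([ 1.18610567,  0.32182076, -0.07006781,  1.45167135,  0.02259914,
        1.37079793, -0.0568815 ]), 'qd': array([ 0.00115351, -0.00029838,  0.00026759, -0.0012212 , -0.00103404,
       -0.00015335, -0.00118692]), 'joint_torque': array([-1.03101549e-04, -4.91281343e+01, -4.04138966e-01, -3.12526488e+01,
       -6.38929149e-02,  4.35393071e-02,  1.61611210e-04]), 'position': array([ 0.25212726, -0.59850899,  0.22146467]), 'tool_rot': array([-1.37089231,  0.91182634, -0.90911552]), 'ft_force': array([-0.32718141, -0.83596378,  0.09464757]), 'torque': array([ 0.01145993,  0.03971639, -0.00851367]), 'grip_width': 1.0003510260839474} -0.0187
side [[581.008034074593, 0.0, 331.4360317823906], [0.0, 581.008034074593, 243.44048120958263], [0.0, 0.0, 1.0]] -0.07040165323555037 [[-0.8896, -0.4567, 0.0062, 0.4484], [0.2561, -0.4875, 0.8347, -0.2075], [-0.3782, 0.7442, 0.5506, -1.2093], [0.0, 0.0, 0.0, 1.0]]
top [[557.0065454937223, 0.0, 312.9426586541164], [0.0, 557.0065454937223, 248.03027452464272], [0.0, 0.0, 1.0]] -0.1359630052268347 [[0.0252, -0.9997, 0.0077, -0.0241], [0.9954, 0.0258, 0.0924, -0.5031], [-0.0925, 0.0054, 0.9957, -1.5155], [0.0, 0.0, 0.0, 1.0]]
wrist [[426.77712425828764, 0.0, 312.8059594862183], [0.0, 426.77712425828764, 237.68309236934064], [0.0, 0.0, 1.0]] -0.0654041666520215 [[0.3892, -0.9212, -0.0016, -0.6485], [0.8849, 0.3743, -0.2772, 0.0351], [0.256, 0.1065, 0.9608, -0.3887], [0.0, 0.0, 0.0, 1.0]]
```

View pics/side0.png

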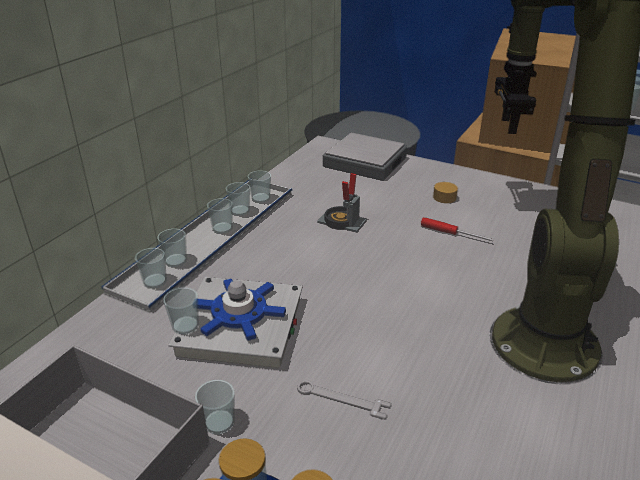

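View pics/top0.png

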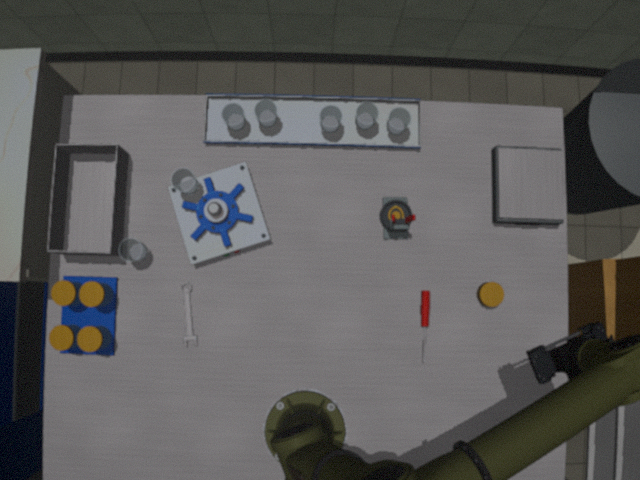

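View pics/wrist0.png

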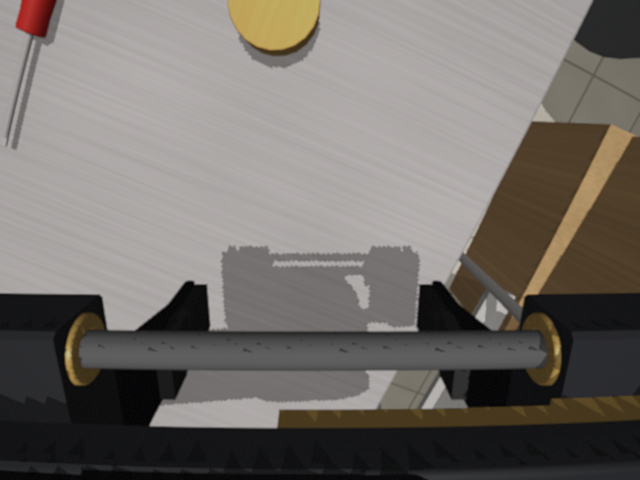

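The side view shows the pliers in the die at about (345,205) and the axle at (237,287). In the top view the die is at about (397,217) and the axle at (215,210). I'll zoom in on both.

```bash
cat > h.py <<'E'
from bench import ctrl,get_image,workorder
import cv2,numpy as np
from scipy.spatial.transform import Rotation as R
def ray(d,u,v):
    K=d["mtx"];x=(u-K[0,2])/K[0,0];y=(v-K[1,2])/K[1,1]
    a,b=x,y
    for _ in range(20):
        f=1+d["k1"]*(a*a+b*b);a,b=x/f,y/f
    T=np.array(d["camera_from_world"]);c=-T[:3,:3].T@T[:3,3]
    w=T[:3,:3].T@np.array([a,-b,-1]);return c,w/np.linalg.norm(w)
def onz(d,u,v,z):
    c,w=ray(d,u,v);return c+w*(z-c[2])/w[2]
def tri(rs):
    A=np.zeros((3,3));b=np.zeros(3)
    for c,w in rs:
        P=np.eye(3)-np.outer(w,w);A+=P;b+=P@c
    p=np.linalg.solve(A,b);return p,[np.linalg.norm((np.eye(3)-np.outer(w,w))@(p-c)) for c,w in rs]
def proj(d,p):
    q=np.array(d["camera_from_world"])@np.r_[p,1];a,b=q[0]/-q[2],-q[1]/-q[2]
    f=1+d["k1"]*(a*a+b*b);K=d["mtx"];return np.array([K[0,0]*a*f+K[0,2],K[1,1]*b*f+K[1,2]])
def crop(img,x0,y0,x1,y1,k,fn):
    cv2.imwrite(fn,cv2.resize(img[y0:y1,x0:x1,::-1],None,fx=k,fy=k,interpolation=cv2.INTER_CUBIC))
E
python3 - <<'E'
from h import *
s=get_image("side");t=get_image("top")
crop(s["img"],310,165,380,235,8,"pics/a.png");crop(t["img"],370,180,430,255,8,"pics/b.png")
crop(s["img"],150,260,320,370,4,"pics/c.png");crop(t["img"],155,150,285,275,4,"pics/e.png")
for n,d in(("s",s),("t",t)):
    h=cv2.cvtColor(d["img"],cv2.COLOR_RGB2HSV)
    for nm,m in(("red",((h[...,0]<8)|(h[...,0]>172))&(h[...,1]>150)&(h[...,2]>60)),("blue",(h[...,0]>105)&(h[...,0]<130)&(h[...,1]>150))):
        k,l,st,c=cv2.connectedComponentsWithStats(m.astype(np.uint8))
        for i in range(1,k):
            if st[i,4]>15:print(n,nm,st[i],c[i].round(1))
E
```

```text
s red [349 173   7  21  98] [351.6 183.1]
s red [421 218  36  14 226] [438.6 224.2]
s blue [  340     0   174   156 18913] [420.7  59.8]
s blue [540   5  36  30 871] [558.3  19.7]
s blue [628 125  12  11 103] [634.  129.6]
s blue [224 279   8  10  41] [227.  282.3]
s blue [ 197  282   88   55 1305] [238.3 311.9]
s blue [266 475  12   5  35] [270.5 477.6]
t red [406 215   9   7  38] [409.9 218.1]
t red [421 291   8  35 238] [424.8 307.6]
t blue [ 183  178   69   68 1186] [217.5 212. ]
t blue [  62  277   55   78 1583] [ 93.  311.8]
t blue [   0  283   41  197 2300] [ 10.1 394.2]
t blue [ 43 283   4  40  92] [ 44.5 302.1]
t blue [ 39 324   6  88 198] [ 41.7 366. ]
t blue [ 62 347  27   7  78] [ 74.  350.6]
t blue [ 27 416  10   9  40] [ 31.9 418.9]
t blue [ 22 420   9   9  23] [ 25.2 424.2]
t blue [ 26 426  15   9  30] [ 33.3 429. ]
t blue [ 35 449   6  10  23] [ 37.8 452.6]
```

```bash
cd pics; python3 -c "
import cv2,numpy as np
a=[cv2.imread(f+'.png') for f in 'abce']
def pad(i,h,w): return cv2.copyMakeBorder(i,0,h-i.shape[0],0,w-i.shape[1],cv2.BORDER_CONSTANT)
"
```

```text
(no output)
```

View pics/a.png

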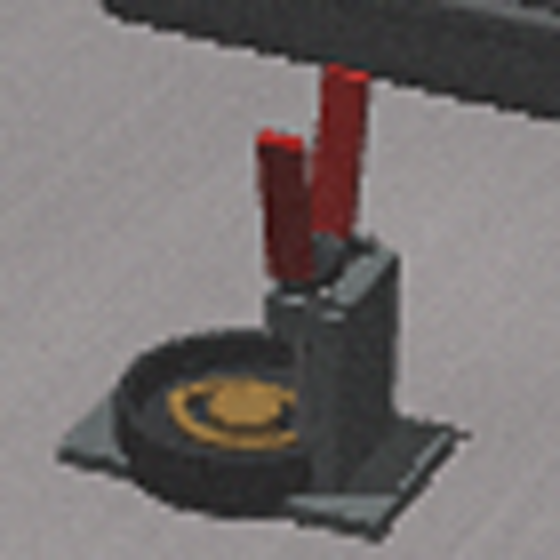

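View pics/b.png

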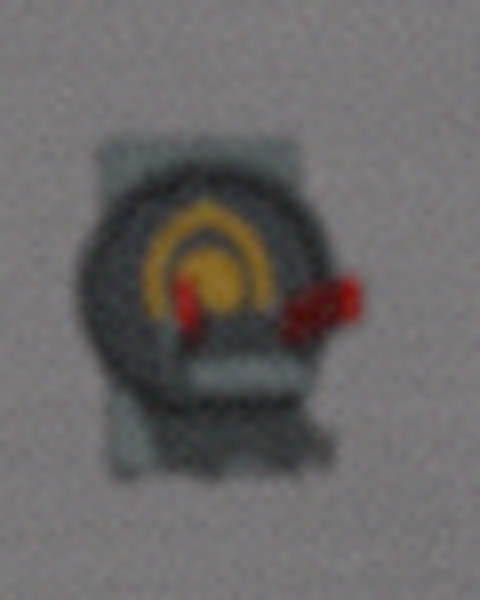

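View pics/c.png

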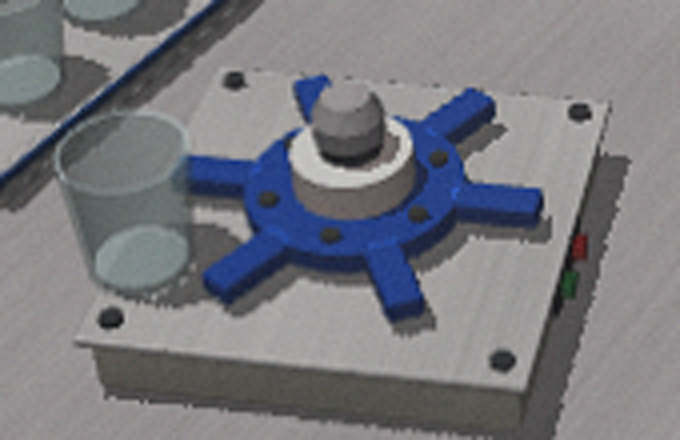

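View pics/e.png

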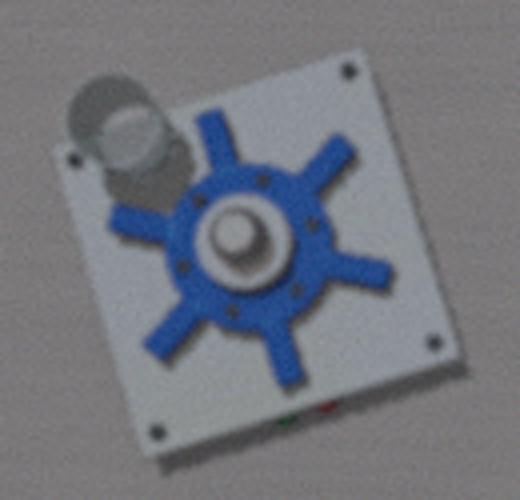

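Run:
```python
from h import *
s=get_image("side");t=get_image("top")
L=tri([ray(s,345.2,182.2),ray(t,393.5,216.2)]);Rr=tri([ray(s,353.5,174.0),ray(t,413.7,217.2)])
print("L",L,"R",Rr)
for n,p in(("L",(393.5,216.2)),("R",(413.7,217.2))):print(n,onz(t,*p,.142))
for n,p in(("L",(345.2,182.2)),("R",(353.5,174))):print(n,onz(s,*p,.142))
# ring core / die
print("ring/core top",onz(t,370+208/8,180+282/8,.018), "side",onz(s,310+247/8,165+405/8,.018))
print("cavity rim top",onz(t,370+205/8,180+285/8,.024))
print("axle end",tri([ray(s,150+350/4,260+98/4),ray(t,155+233/4,150+229/4)]),onz(t,155+233/4,150+229/4,.118),onz(s,150+350/4,260+98/4,.118))
# hub top centre
print("hub",onz(t,155+243/4,150+242/4,.084))
print('blue wheel c',onz(t,217.5,212,.062),onz(s,238.3,311.9,.062))
print('jar',onz(t,155+110/4,150+105/4,.115))
# die base plate corners (table level)
for c in((100,137),(297,137),(125,478)):print(onz(t,370+c[0]/8,180+c[1]/8,0.004))
for c in((60,455),(375,535),(465,435)):print('s',onz(s,310+c[0]/8,165+c[1]/8,0.004))
st=ctrl.get_state();print(R.from_rotvec(st["tool_rot"]).as_matrix().round(3))
```

```text
L (array([ 0.57894602, -0.21763892,  0.13575662]), [np.float64(0.0022963702413916283), np.float64(0.0022963702413917333)]) R (array([ 0.57865875, -0.26986058,  0.13641001]), [np.float64(0.001322158562801012), np.float64(0.0013221585628011689)])
L [ 0.58011514 -0.2158343   0.142     ]
R [ 0.57902919 -0.26832264  0.142     ]
L [ 0.57149325 -0.20730945  0.142     ]
R [ 0.57270994 -0.26002464  0.142     ]
ring/core top [ 0.60221806 -0.24152678  0.018     ] side [ 0.5974086  -0.23854249  0.018     ]
cavity rim top [ 0.60018935 -0.23955215  0.024     ]
axle end (array([0.59359525, 0.25245432, 0.11408707]), [np.float64(0.0025150941840294204), np.float64(0.0025150941840296546)]) [0.59520338 0.25302843 0.118     ] [0.58774857 0.25593773 0.118     ]
hub [0.59208377 0.25193793 0.084     ]
blue wheel c [0.59152553 0.25077608 0.062     ] [0.57935208 0.27339404 0.062     ]
jar [0.67705138 0.33968889 0.115     ]
[ 0.65524614 -0.20476465  0.004     ]
[ 0.65738486 -0.27509437  0.004     ]
[ 0.53397839 -0.21502943  0.004     ]
s [ 0.6497405  -0.19952983  0.004     ]
s [ 0.53171529 -0.20327212  0.004     ]
s [ 0.53162279 -0.27683809  0.004     ]
[[ 0.388 -0.     0.922]
 [-0.922  0.     0.388]
 [-0.    -1.    -0.   ]]
```

Both views agree: the handles' midpoint is at about (0.579, -0.243) and the die at about (0.601, -0.241), so the yaw is near 0. The axle is at about (0.593, 0.252). I'll move above the handles and look again with the wrist camera.

Call:
drive_tool(increments="0 0 0 7.6 0; 0 0 0 7.6 0; 0 0 0 7.6 0; -39 0 30 0 0; -39 0 30 0 0; -39 0 30 0 0; -39 0 30 0 0; -39 0 30 0 0; -39 0 30 0 0; -39 0 30 0 0; -39 0 30 0 0; -39 0 30 0 0; 0 0 0 0 0; 0 0 0 0 0", squeeze=10)

```text
time: 2.1
position: [0.5218, -0.2483, 0.2225]
tool_rot: [-1.211, 1.209, -1.209]
ft_force: [-0.7, 0.4, 0.2]
grip_width: 0.998
```

Run:
```python
from h import *
s=ctrl.get_state();print(s["time"],s["position"],R.from_rotvec(s["tool_rot"]).as_matrix().round(4),s["joint_positions"].round(2))
w=get_image("wrist");cv2.imwrite("pics/w1.png",w["img"][:,:,::-1])
for p in((.579,-.243,.142),(.6015,-.242,.024)):print(proj(w,p))
```

```text
2.1 [ 0.5217666  -0.24826701  0.2224789 ] [[ 9.e-04 -5.e-04  1.e+00]
 [-1.e+00 -7.e-04  9.e-04]
 [ 7.e-04 -1.e+00 -5.e-04]] [ 0.67  0.18 -0.31  1.63  0.06  1.34 -1.22]
[303.50163583 147.27224317]
[305.14081411 108.49450584]
```

View pics/w1.png

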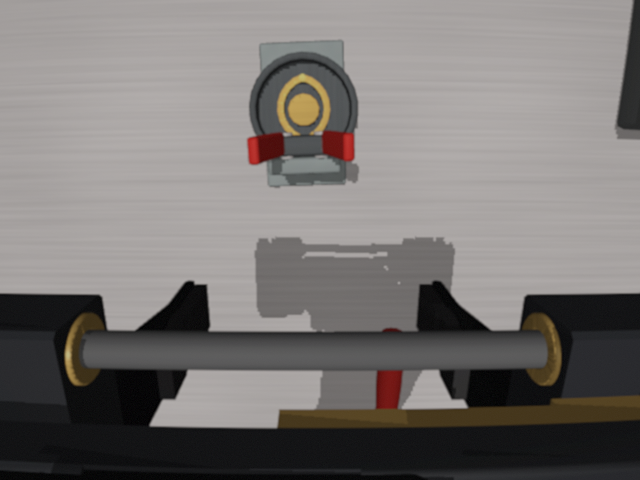

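The wrist view shows the handle tops at about (253,150) and (349,147), with the die centred at about (303,108). These are within a few pixels of the projected estimates. Next I'll measure them.

Run:
```python
from h import *
w=get_image("wrist");im=w["img"];h=cv2.cvtColor(im,cv2.COLOR_RGB2HSV)
crop(im,235,30,375,200,4,"pics/w1c.png")
m=(((h[...,0]<8)|(h[...,0]>172))&(h[...,1]>150)&(h[...,2]>60)).astype(np.uint8);m[200:]=0
k,l,st,c=cv2.connectedComponentsWithStats(m)
for i in range(1,k):
    if st[i,4]>30:
        print(st[i],c[i]); v=h[...,2][l==i];print(np.percentile(v,[5,50,95]))
        b=((l==i)&(h[...,2]>185));ys,xs=np.nonzero(b);print(len(xs),xs.mean() if len(xs) else 0,ys.mean() if len(xs) else 0)
g=((h[...,0]>12)&(h[...,0]<35)&(h[...,1]>120)).astype(np.uint8);g[200:]=0
k,l,st,c=cv2.connectedComponentsWithStats(g)
for i in range(1,k):
    if st[i,4]>50:print("brass",st[i],c[i],onz(w,*c[i],.016))
```

```text
[321 130  31  30 770] [336.9038961  143.79480519]
[ 99. 104. 180.]
0 0 0
[246 133  36  30 856] [263.50584112 146.58411215]
[ 76.  79. 182.]
0 0 0
brass [277  75  52  60 817] [301.55446756 101.80783354] [ 0.6065322  -0.23989962  0.016     ]
brass [287  93  31  32 764] [302.08638743 108.84162304] [ 0.60091092 -0.24030554  0.016     ]
```

View pics/w1c.png

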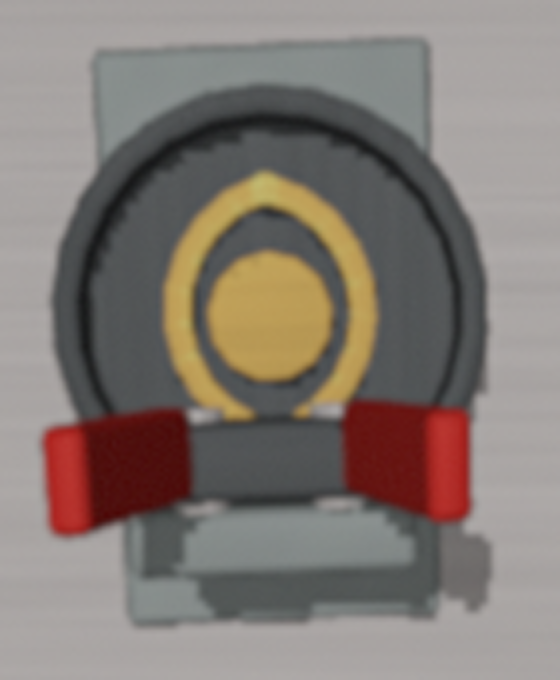

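Run:
```python
from h import *
w=get_image("wrist");im=w["img"];h=cv2.cvtColor(im,cv2.COLOR_RGB2HSV)
m=(((h[...,0]<8)|(h[...,0]>172))&(h[...,1]>150)&(h[...,2]>140)).astype(np.uint8);m[200:]=0
k,l,st,c=cv2.connectedComponentsWithStats(m);P=[]
for i in range(1,k):
    if st[i,4]>50:P.append(onz(w,*c[i],.142));print(st[i],c[i],P[-1])
P.sort(key=lambda p:-p[1]);d=P[0]-P[1];print("mid",(P[0]+P[1])/2,"sep",np.linalg.norm(d),"yaw deg",np.degrees(np.arctan2(-d[0],d[1])))
q=lambda u,v,z:onz(w,235+u/4,30+v/4,z)
a,b=q(97,52,.004),q(428,40,.004);d=a-b;print("plate",np.linalg.norm(d),np.degrees(np.arctan2(-d[0],d[1])))
a,b=q(132,622,.004),q(436,612,.004);d=a-b;print("plate",np.linalg.norm(d),np.degrees(np.arctan2(-d[0],d[1])))
print("die rim L R T", q(53,300,.024),q(487,300,.024),q(265,85,.024))
print("core",onz(w,302.1,108.8,.018))
s=ctrl.get_state();print(s["position"])
```

```text
[341 133  11  26 255] [345.82745098 145.34901961] [ 0.57948392 -0.26777181  0.142     ]
[246 137  10  26 233] [250.63090129 149.472103  ] [ 0.5773136  -0.21482716  0.142     ]
mid [ 0.57839876 -0.24129948  0.142     ] sep 0.05298911919501867 yaw deg 2.3473741324707373
plate 0.06847415913490974 1.8281370127789747
plate 0.06794403813462536 1.8335366929093713
die rim L R T [ 0.60386052 -0.19730545  0.024     ] [ 0.6037129  -0.28507903  0.024     ] [ 0.64466548 -0.24048471  0.024     ]
core [ 0.60078176 -0.24072981  0.018     ]
[ 0.52116077 -0.24944033  0.22247779]
```

Call:
drive_tool(increments="-2 0 14 -2 0; -2 0 15 0 0; -2 0 14 0 0; -2 0 14 0 0; 0 0 0 0 0; 0 20 0 0 0; 0 20 0 0 0; 0 20 0 0 0; 0 0 0 0 0; 0 0 0 0 0")

```text
time: 3.5
position: [0.579, -0.2384, 0.1628]
tool_rot: [-1.226, 1.183, -1.183]
ft_force: [0.3, -0.6, -0.2]
grip_width: 0.997
```

Run:
```python
from h import *
s=ctrl.get_state();print(s["time"],s["position"],R.from_rotvec(s["tool_rot"]).as_matrix().round(4))
w=get_image("wrist");cv2.imwrite("pics/w2.png",w["img"][:,:,::-1])
```

```text
3.5 [ 0.57899085 -0.23836483  0.16277128] [[ 3.570e-02  4.000e-04  9.994e-01]
 [-9.994e-01 -2.000e-04  3.570e-02]
 [ 2.000e-04 -1.000e+00  4.000e-04]]
```

View pics/w2.png

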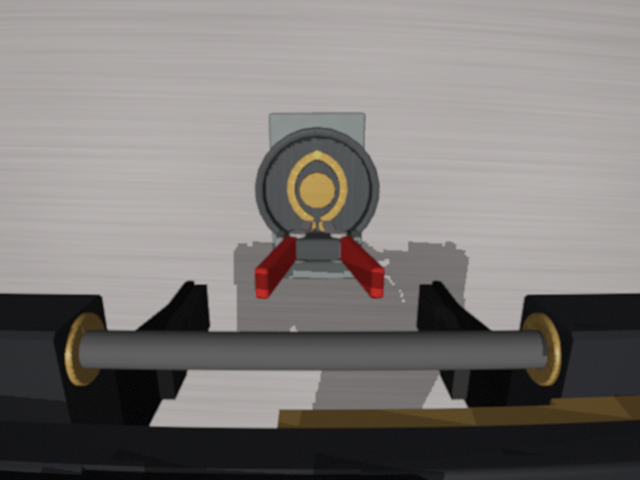

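Yaw now looks aligned. The handles (mid column about 320) sit roughly 3 mm to the right of the finger centre, so I'll correct that and go down.

Call:
drive_tool(increments="3 0 -1.5 0 0; 0 14 0 0 0; 0 14 0 0 0; 0 14 0 0 0; 0 14.5 0 0 0; 0 0 0 0 0; 0 0 0 0 0")

```text
time: 4.42
position: [0.5777, -0.2413, 0.1063]
tool_rot: [-1.226, 1.182, -1.183]
ft_force: [-0.0, 0.4, 1.1]
grip_width: 1.0
```

Run:
```python
from h import *
s=ctrl.get_state();print(s["time"],s["position"],s["ft_force"],s["joint_positions"].round(2))
w=get_image("wrist");cv2.imwrite("pics/w3.png",w["img"][:,:,::-1])
w=get_image("side");crop(w["img"],290,110,410,240,5,"pics/s3.png")
```

```text
4.425 [ 0.57771445 -0.24131848  0.10626135] [-0.01444151  0.44644443  1.08974479] [ 0.61  0.37 -0.32  1.64  0.12  1.15 -1.27]
```

View pics/w3.png

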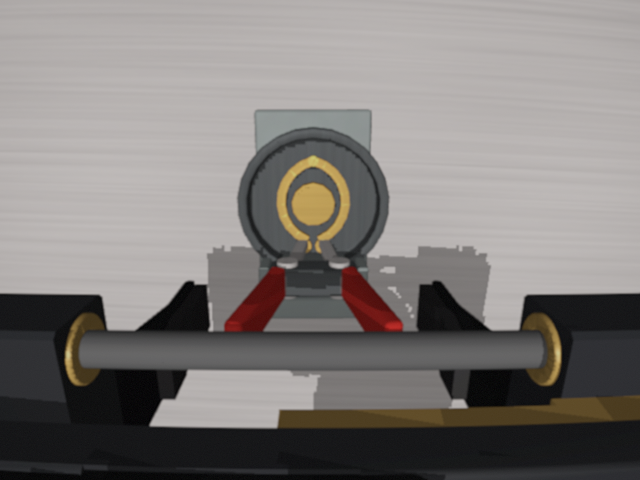

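View pics/s3.png

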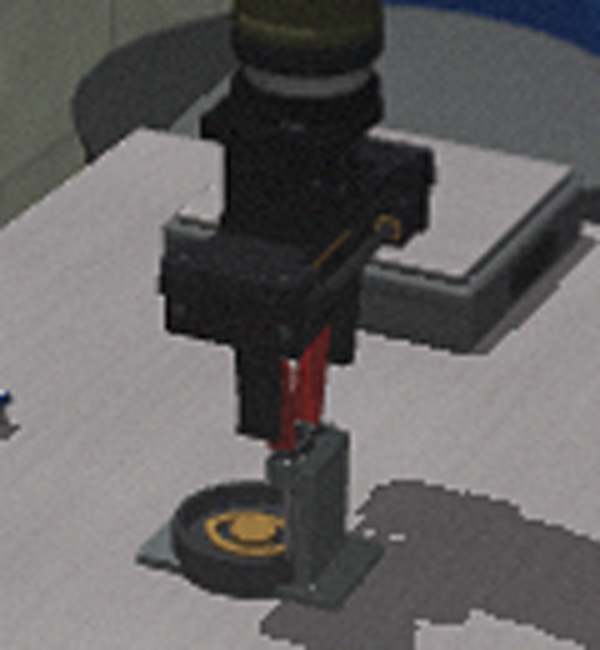

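The handles are centred between the open fingers. I'll pinch lightly to about 46 mm.

Call:
drive_tool(increments="0 0 0 0 80; 0 0 0 0 95; 0 0 0 0 105; 0 0 0 0 113; 0 0 0 0 120; 0 0 0 0 120; 0 0 0 0 120; 0 0 0 0 120", squeeze=12)

```text
time: 5.52
position: [0.5777, -0.2415, 0.1075]
tool_rot: [-1.226, 1.182, -1.184]
ft_force: [-2.1, 1.6, 6.7]
grip_width: 0.533
```

Run:
```python
from h import *
s=ctrl.get_state();print(s["time"],s["position"],s["ft_force"],s["grip_width"]*87)
w=get_image("wrist");cv2.imwrite("pics/w4.png",w["img"][:,:,::-1])
```

```text
5.525 [ 0.57769285 -0.24147886  0.10748678] [-2.09728996  1.61220381  6.67167562] 46.34555318522052
```

View pics/w4.png

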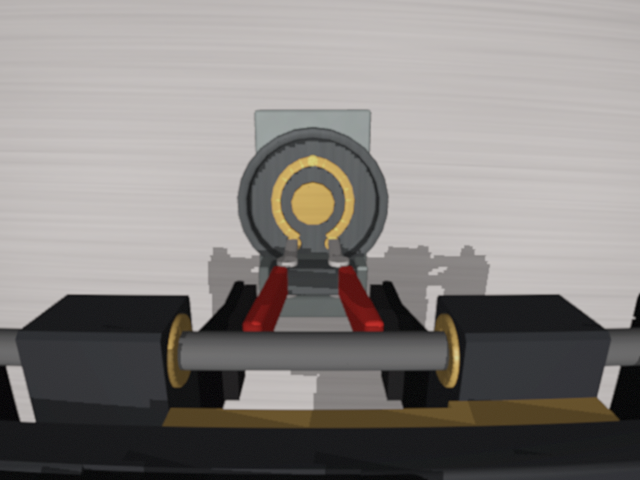

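The pinch is 46 mm wide and the ring is partly open. Now I'll lift straight up.

Call:
drive_tool(increments="0 -4 0 0 120; 0 -6 0 0 120; 0 -8 0 0 120; 0 -8 0 0 120; 0 -8 0 0 120; 0 -8 0 0 120; 0 -8 0 0 120; 0 -10 0 0 120; 0 -10 0 0 120; 0 -10 0 0 120; 0 0 0 0 120; 0 0 0 0 120")

```text
time: 7.08
position: [0.5772, -0.2413, 0.1858]
tool_rot: [-1.226, 1.183, -1.183]
ft_force: [0.4, 0.4, -3.0]
grip_width: 0.528
```

Run:
```python
from h import *
s=ctrl.get_state();print(s["time"],s["position"],s["ft_force"],s["grip_width"]*87)
w=get_image("wrist");cv2.imwrite("pics/w5.png",w["img"][:,:,::-1])
w=get_image("side");crop(w["img"],290,80,410,240,4,"pics/s5.png")
```

```text
7.075 [ 0.57720649 -0.24125539  0.18576938] [ 0.44195066  0.38043556 -3.00779288] 45.940863973171126
```

View pics/w5.png

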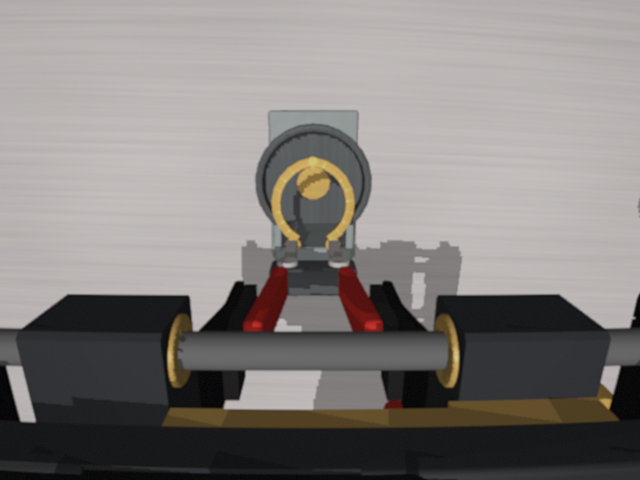

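View pics/s5.png

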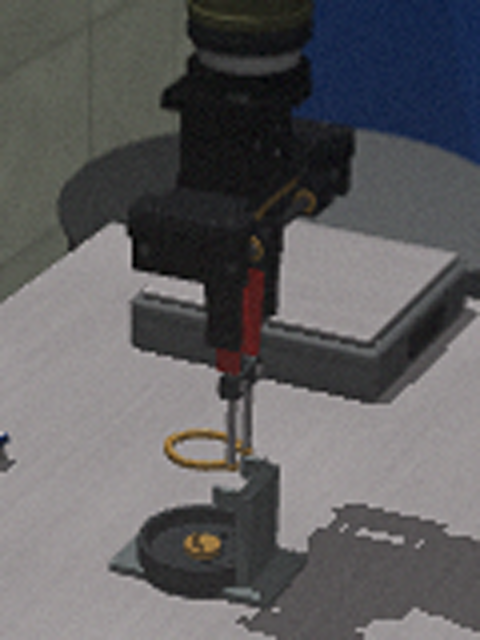

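The pliers are out of the die: the ring hangs about 93 mm up and looks upright in the side view. I'll squeeze fully and raise.

Call:
drive_tool(increments="0 0 0 0 130; 0 0 0 0 140; 0 0 0 0 150; 0 -10 0 0 160; 0 -10 0 0 180; 0 -15 0 0 200; 0 -15 0 0 230; 0 -10 0 0 255; 0 0 0 0 255; 0 0 0 0 255", squeeze=32)

```text
time: 8.43
position: [0.5772, -0.2412, 0.2455]
tool_rot: [-1.226, 1.184, -1.182]
ft_force: [-0.4, 0.1, -1.8]
grip_width: 0.392
```

Run:
```python
from h import *
s=ctrl.get_state();print(s["time"],s["position"],s["ft_force"],s["grip_width"]*87)
w=get_image("wrist");cv2.imwrite("pics/w6.png",w["img"][:,:,::-1])
w=get_image("side");crop(w["img"],290,50,410,210,4,"pics/s6.png")
```

```text
8.425 [ 0.57715737 -0.24122763  0.24551914] [-0.3570849   0.09444178 -1.80378478] 34.10230232597638
```

View pics/w6.png

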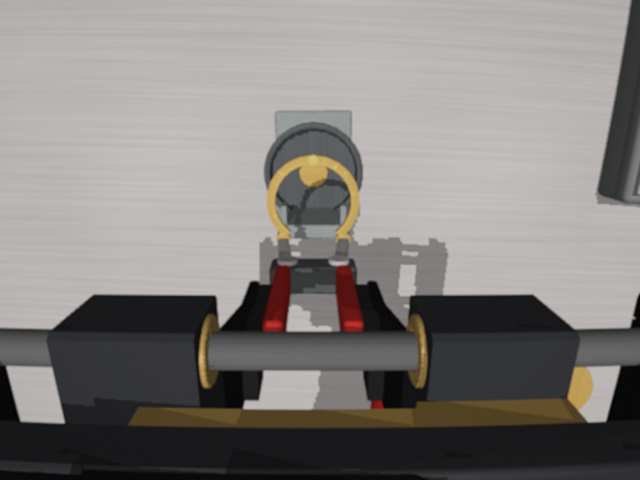

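View pics/s6.png

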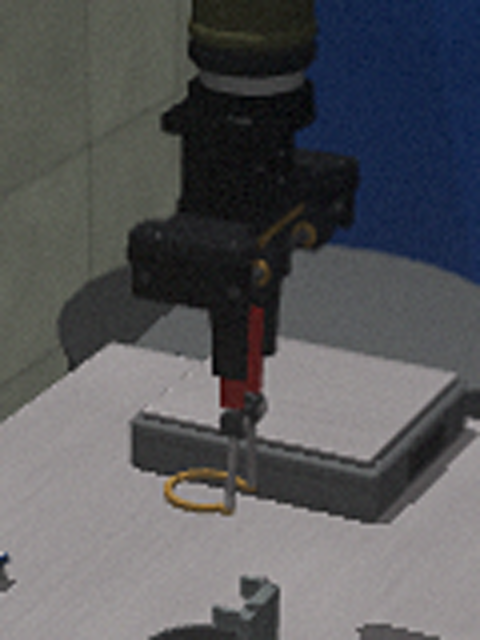

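The handles are at the stop (34 mm opening) and the ring has a round bore. Next I'll carry it over to the axle, about 33 mm above its end.

Call:
drive_tool(increments="-10 0 0 0 255; -20 0 0 0 255; -30 0 1 0 255; -35 0 1 0 255; -35 0 1 0 255; -35 0 1 0 255; -35 0 1 0 255; -35 0 1 0 255; -35 0 1 0 255; -35 0 1 0 255; -35 0 1 0 255; -35 0 1 0 255; -35 0 1 0 255; -35 0 0 0 255; -25 0 0 0 255; -15 0 0 0 255; -7 0 0 0 255; 0 0 0 0 255; 0 0 0 0 255; 0 0 0 0 255")

```text
time: 11.02
position: [0.5712, 0.2496, 0.246]
tool_rot: [-1.225, 1.184, -1.185]
ft_force: [-0.1, 0.1, -2.2]
grip_width: 0.389
```

Run:
```python
from h import *
s=ctrl.get_state();print(s["time"],s["position"],s["ft_force"],s["grip_width"]*87,R.from_rotvec(s["tool_rot"]).as_matrix().round(4),s["joint_positions"].round(2))
w=get_image("wrist");cv2.imwrite("pics/w7.png",w["img"][:,:,::-1])
w=get_image("side");cv2.imwrite("pics/s7.png",w["img"][:,:,::-1])
```

```text
11.025 [0.57121401 0.24963361 0.24601775] [-0.0549122   0.05602055 -2.22105278] 33.83720053287252 [[ 3.400e-02  1.000e-04  9.994e-01]
 [-9.994e-01 -6.000e-04  3.400e-02]
 [ 6.000e-04 -1.000e+00  1.000e-04]] [ 0.03  0.31 -0.61  1.47  0.18  1.42 -2.12]
```

View pics/w7.png

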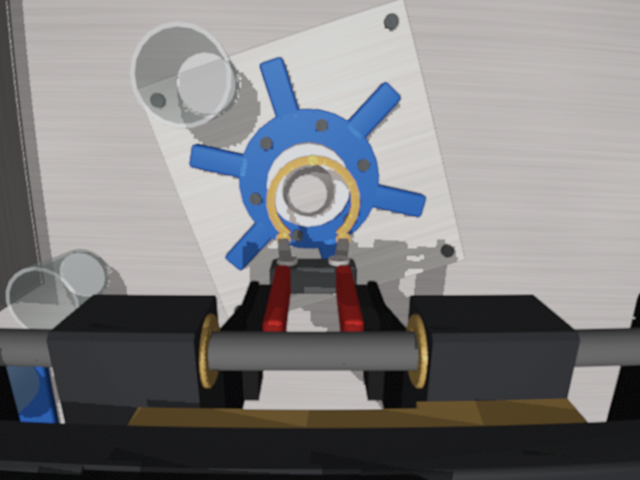

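View pics/s7.png

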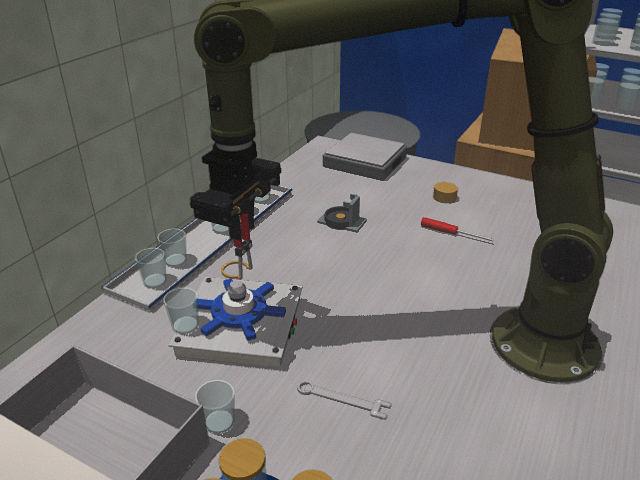

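Wrist view: the axle end is at about (308,191) and the ring's centre at about (313,200). Everything else is undisturbed. I'll measure the ring and axle in this one view so the calibration error cancels.

```bash
cat > meas.py <<'E'
from h import *
def und(d,pts):  # undistorted slopes via rays
    return [ray(d,*p) for p in pts]
def fitc(d,pts,z):
    P=np.array([onz(d,u,v,z)[:2] for u,v in pts]);A=np.c_[2*P,np.ones(len(P))]
    for _ in range(4):
        s=np.linalg.lstsq(A,(P**2).sum(1),rcond=None)[0];r=np.sqrt(s[2]+s[0]**2+s[1]**2)
        e=np.abs(np.hypot(*(P-s[:2]).T)-r);k=e<max(.0008,2*np.median(e));P=P[k];A=A[k]
    return s[:2],r,len(P),e.mean()
def ringpts(d):
    h=cv2.cvtColor(d["img"],cv2.COLOR_RGB2HSV)
    g=((h[...,0]>12)&(h[...,0]<35)&(h[...,1]>110)&(h[...,2]>60)).astype(np.uint8);g[250:]=0;g[:,:230]=0;g[:,400:]=0
    g=cv2.morphologyEx(g,cv2.MORPH_OPEN,np.ones((2,2)))
    k,l,st,c=cv2.connectedComponentsWithStats(g);i=1+np.argmax(st[1:,4]);return (l==i).astype(np.uint8)
E
python3 - <<'E'
from meas import *
w=get_image("wrist");im=w["img"];print(ctrl.get_state()["position"])
m=ringpts(w);ys,xs=np.nonzero(m);print("ring bbox",xs.min(),xs.max(),ys.min(),ys.max())
c,_=cv2.findContours(m,cv2.RETR_EXTERNAL,cv2.CHAIN_APPROX_NONE);p=max(c,key=len)[:,0].astype(float)
ctr=np.array([313,200.]);rad=np.hypot(*(p-ctr).T)
o=p[(rad>42)&(p[:,1]<228)];i=p[(rad<41)&(p[:,1]<228)&(p[:,1]>168)]
for z in(.148,.152,.1557,.160):print(z,"outer",fitc(w,o,z),"inner",fitc(w,i,z-.002))
# colour samples around axle
crop(im,245,130,385,260,5,"pics/w7c.png")
E
```

```text
[0.57100307 0.25026732 0.24603536]
ring bbox 269 359 157 239
0.148 outer (array([0.59320931, 0.25026595]), np.float64(0.027768235171007478), 177, np.float64(0.0001811491757758914)) inner (array([0.59336438, 0.25049087]), np.float64(0.02434905241420703), 122, np.float64(0.00022614395678050874))
0.152 outer (array([0.59401917, 0.25030628]), np.float64(0.027338669705005647), 177, np.float64(0.0001783468576011972)) inner (array([0.59416564, 0.25052744]), np.float64(0.02397527171323813), 122, np.float64(0.00022267243578496973))
0.1557 outer (array([0.59475345, 0.25033578]), np.float64(0.026951800525612926), 178, np.float64(0.00017911587542777284)) inner (array([0.59490681, 0.25056126]), np.float64(0.023629524564860373), 122, np.float64(0.0002194612788625669))
0.16 outer (array([0.5956243 , 0.25037927]), np.float64(0.02648983803834922), 178, np.float64(0.0001760457719947405)) inner (array([0.59576817, 0.25060057]), np.float64(0.023227710311306694), 122, np.float64(0.00021572939379335785))
```

View pics/w7c.png

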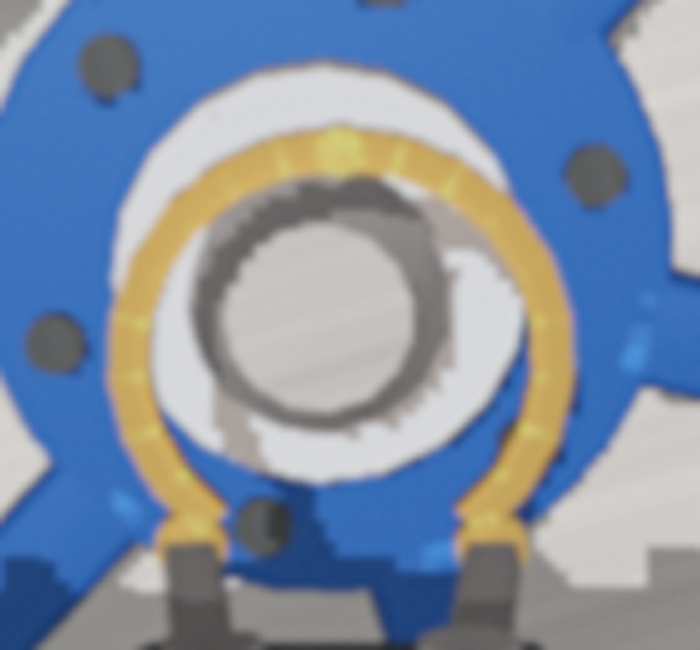

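Run:
```python
from meas import *
w=get_image("wrist");im=w["img"];h=cv2.cvtColor(im,cv2.COLOR_RGB2HSV)
print("end(eye)",onz(w,308.4,194.4,.118),"hub(eye)",onz(w,308.8,184.5,.084))
# blue wheel disc edge -> hub boundary: hub = non-blue inside; sample blue/white edge at top half outside the ring
b=((h[...,0]>100)&(h[...,0]<130)&(h[...,1]>120)).astype(np.uint8)
pts=[]
c0=np.array([308.8,184.5])
for a in np.radians(np.arange(-180,0,3)):
    for r in np.arange(30,60,.5):
        u,v=c0+r*np.array([np.cos(a),np.sin(a)])
        if b[int(round(v)),int(round(u))]:
            q=c0+(r-2.5)*np.array([np.cos(a),np.sin(a)]);px=h[int(round(q[1])),int(round(q[0]))]
            if px[1]<40 and px[2]>150:pts.append((u-.25*np.cos(a),v-.25*np.sin(a)))
            break
for a in np.radians(np.arange(60,125,3)):
    for r in np.arange(25,60,.5):
        u,v=c0+r*np.array([np.cos(a),np.sin(a)])
        if b[int(round(v)),int(round(u))]:
            q=c0+(r-2.5)*np.array([np.cos(a),np.sin(a)]);px=h[int(round(q[1])),int(round(q[0]))]
            if px[1]<40 and px[2]>150:pts.append((u-.25*np.cos(a),v-.25*np.sin(a)))
            break
pts=np.array(pts);print(len(pts),"hub fit",fitc(w,pts,.084))
# axle end disc: gradient along rays
g=cv2.GaussianBlur(cv2.cvtColor(im,cv2.COLOR_RGB2GRAY),(3,3),0).astype(float)
c0=np.array([308.4,194.4]);e=[]
for a in np.radians(np.arange(0,360,6)):
    rr=np.arange(14,25,.25);v=cv2.remap(g,(c0[0]+rr*np.cos(a)).astype(np.float32)[None],(c0[1]+rr*np.sin(a)).astype(np.float32)[None],cv2.INTER_LINEAR)[0]
    d=np.gradient(v);k=np.argmin(d)
    e.append(c0+rr[k]*np.array([np.cos(a),np.sin(a)]))
print("end fit",fitc(w,e,.118))
```

```text
end(eye) [0.59303108 0.25415084 0.118     ] hub(eye) [0.5944765  0.25422681 0.084     ]
74 hub fit (array([0.59402296, 0.25394421]), np.float64(0.032460743521145335), 72, np.float64(0.00028406861559973824))
end fit (array([0.59381359, 0.25406225]), np.float64(0.01294808064604656), 60, np.float64(0.00016630229009138256))
```

The fits match the known sizes (end radius 12.95 mm against 13, hub 32.5 mm against 32). The axle is at (0.5938, 0.2540) and the ring at about (0.5945, 0.2504). I'll shift y by +3.6 and x by about -0.5 and come partway down.

Call:
drive_tool(increments="-2 0 0 0 255; -1.5 0 -0.5 0 255; 0 7 0 0 255; 0 8 0 0 255; 0 6 0 0 255; 0 4 0 0 255; 0 0 0 0 255; 0 0 0 0 255")

```text
time: 12.22
position: [0.5703, 0.2544, 0.2212]
tool_rot: [-1.226, 1.183, -1.183]
ft_force: [-0.3, -0.3, -2.9]
grip_width: 0.388
```

Run:
```python
from meas import *
s=ctrl.get_state();print(s["time"],s["position"],s["ft_force"],s["grip_width"]*87)
w=get_image("wrist");im=w["img"];crop(im,245,130,385,260,5,"pics/w8.png")
m=ringpts(w)
c,_=cv2.findContours(m,cv2.RETR_EXTERNAL,cv2.CHAIN_APPROX_NONE);p=max(c,key=len)[:,0].astype(float)
ctr=np.array([313,200.]);rad=np.hypot(*(p-ctr).T)
o=p[(rad>42)&(p[:,1]<228)]
z=s["position"][2]-.0903;print(z,fitc(w,o,z))
g=cv2.GaussianBlur(cv2.cvtColor(im,cv2.COLOR_RGB2GRAY),(3,3),0).astype(float)
c0=proj(w,(.5938,.254,.118));e=[];print(c0)
for a in np.radians(np.arange(0,360,6)):
    rr=np.arange(16,28,.25);v=cv2.remap(g,(c0[0]+rr*np.cos(a)).astype(np.float32)[None],(c0[1]+rr*np.sin(a)).astype(np.float32)[None],cv2.INTER_LINEAR)[0]
    k=np.argmin(np.gradient(v));e.append(c0+rr[k]*np.array([np.cos(a),np.sin(a)]))
print("end fit",fitc(w,e,.118))
t=get_image("side");crop(t["img"],190,200,290,320,5,"pics/s8.png")
```

```text
12.225 [0.57031846 0.25435534 0.22121911] [-0.27001944 -0.3034913  -2.93196   ] 33.76271625822553
0.130919108498132 (array([0.59401457, 0.25470444]), np.float64(0.02697590250229898), 175, np.float64(0.00018088418509308043))
[314.96072666 199.52427996]
end fit (array([0.59378318, 0.25400549]), np.float64(0.012867422891223236), 60, np.float64(0.00011870913429710576))
```

View pics/w8.png

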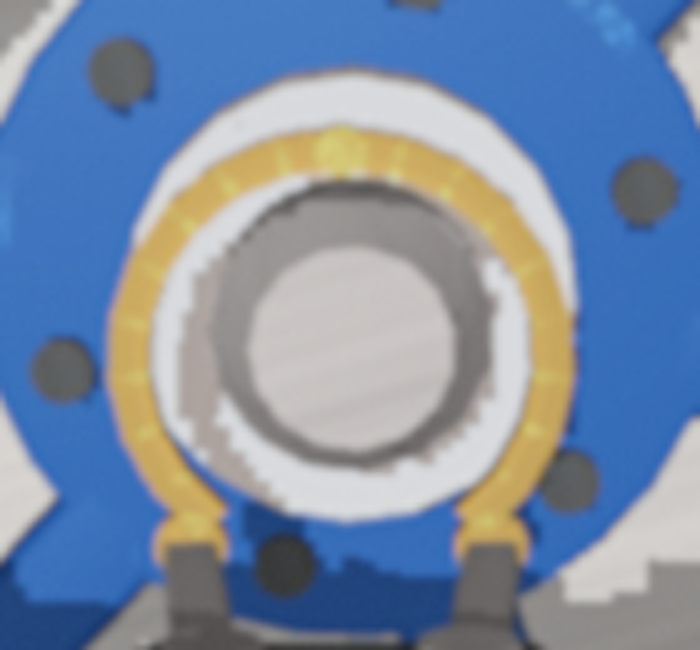

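View pics/s8.png

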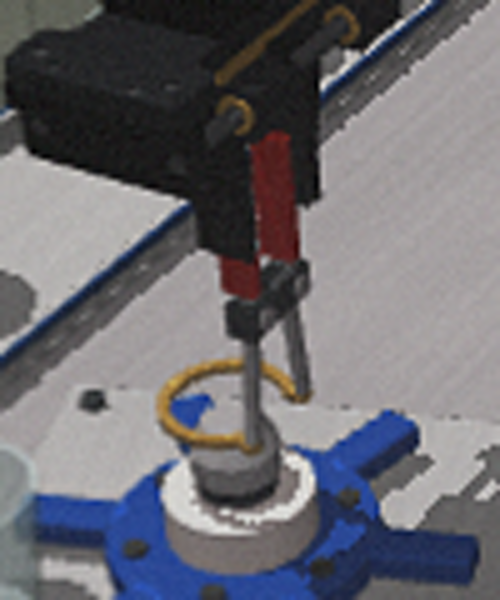

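Ring and axle are now within 0.7 mm of each other. I'll make a small correction and start coming down over the axle.

Call:
drive_tool(increments="0.6 0 0 0 255; 0 6 0 0 255; 0 6 0 0 255; 0 6 0 0 255; 0 6 0 0 255; 0 0 0 0 255; 0 0 0 0 255; 0 0 0 0 255")

```text
time: 13.32
position: [0.5704, 0.2538, 0.1974]
tool_rot: [-1.225, 1.182, -1.183]
ft_force: [-0.3, 0.1, -3.0]
grip_width: 0.389
```

```bash
cat > chk.py <<'E'
from meas import *
import sys
s=ctrl.get_state();print(s["time"],s["position"],s["ft_force"],s["torque"],s["grip_width"]*87)
w=get_image("wrist");im=w["img"];crop(im,245,130,385,260,5,f"pics/w{sys.argv[1]}.png")
m=ringpts(w)
c,_=cv2.findContours(m,cv2.RETR_EXTERNAL,cv2.CHAIN_APPROX_NONE);p=max(c,key=len)[:,0].astype(float)
ctr=np.array([313,200.]);rad=np.hypot(*(p-ctr).T)
o=p[(rad>42)&(p[:,1]<228)]
z=s["position"][2]-.0903;print("ring",z,fitc(w,o,z))
g=cv2.GaussianBlur(cv2.cvtColor(im,cv2.COLOR_RGB2GRAY),(3,3),0).astype(float)
c0=proj(w,(.5938,.254,.118));e=[];rp=np.linalg.norm(proj(w,(.5938,.267,.118))-c0);print(c0,rp)
for a in np.radians(np.arange(0,360,6)):
    rr=np.arange(rp-4,rp+5,.25);v=cv2.remap(g,(c0[0]+rr*np.cos(a)).astype(np.float32)[None],(c0[1]+rr*np.sin(a)).astype(np.float32)[None],cv2.INTER_LINEAR)[0]
    k=np.argmin(np.gradient(v));e.append(c0+rr[k]*np.array([np.cos(a),np.sin(a)]))
print("end fit",fitc(w,e,.118))
t=get_image("side");crop(t["img"],190,220,290,320,6,f"pics/s{sys.argv[1]}.png")
E
python3 chk.py 9
```

```text
13.325 [0.57039728 0.25376907 0.19735029] [-0.34023502  0.0968418  -3.02356246] [0.02539525 0.02692852 0.03961456] 33.85379185872786
ring 0.10705028670084839 (array([0.59424757, 0.25418921]), np.float64(0.026810908156059365), 177, np.float64(0.00016675193273647595))
[314.17759199 207.54116643] 22.67444231112045
end fit (array([0.59374889, 0.25403698]), np.float64(0.01290033349511688), 60, np.float64(0.00013034321450282373))
```

View pics/w9.png

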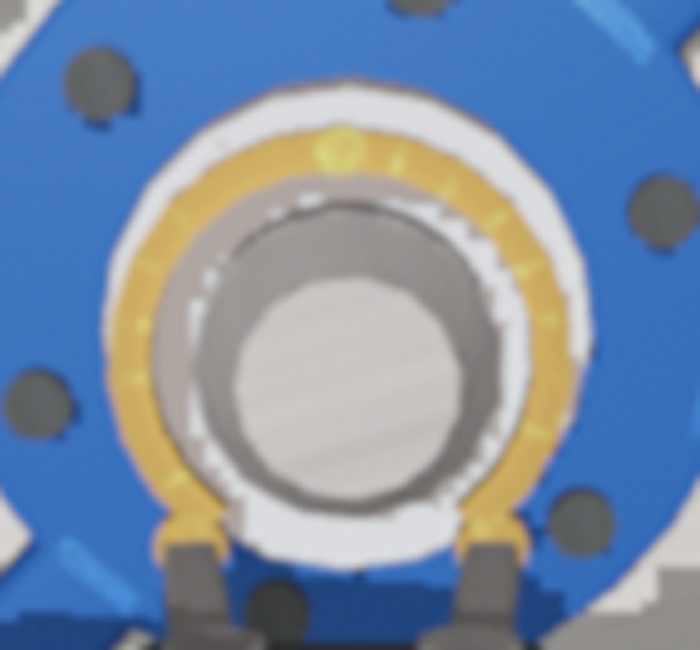

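View pics/s9.png

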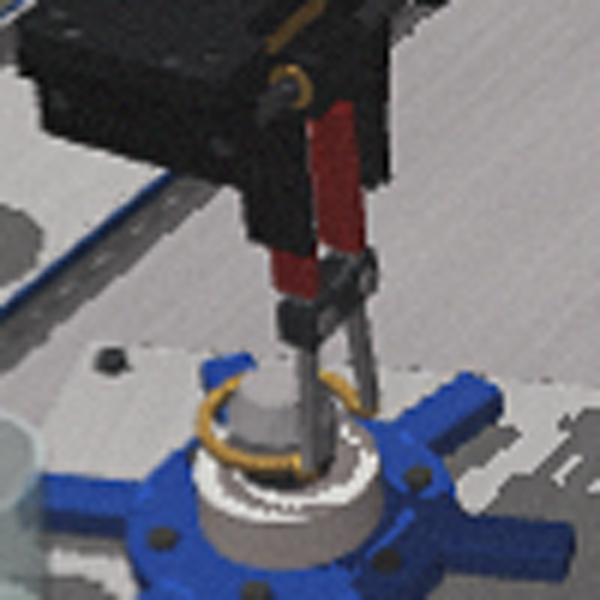

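The ring is centred within 0.5 mm and sits about 105 mm up (16 mm above the groove), with no contact force. I'll go down the last stretch gently.

Call:
drive_tool(increments="0 3 -0.2 0 255; 0 3 0 0 255; 0 3 0 0 255; 0 3 0 0 255; 0 2 0 0 255; 0 1.5 0 0 255; 0 0 0 0 255; 0 0 0 0 255; 0 0 0 0 255")

```text
time: 14.55
position: [0.5701, 0.2537, 0.1816]
tool_rot: [-1.226, 1.183, -1.183]
ft_force: [-1.4, -0.8, -2.1]
grip_width: 0.388
```

```bash
python3 chk.py 10
```

```text
14.55 [0.57008492 0.25372488 0.18163862] [-1.41362973 -0.83569369 -2.13039827] [-0.01152717  0.03203939  0.042943  ] 33.71773906007754
ring 0.0913386229429249 (array([0.59404272, 0.25404218]), np.float64(0.026783182569568742), 175, np.float64(0.0001579555483081034))
[314.0950263  213.03175513] 24.17873723705378
end fit (array([0.59380656, 0.25404034]), np.float64(0.012836396357881185), 60, np.float64(0.00014169611642597034))
```

View pics/w10.png

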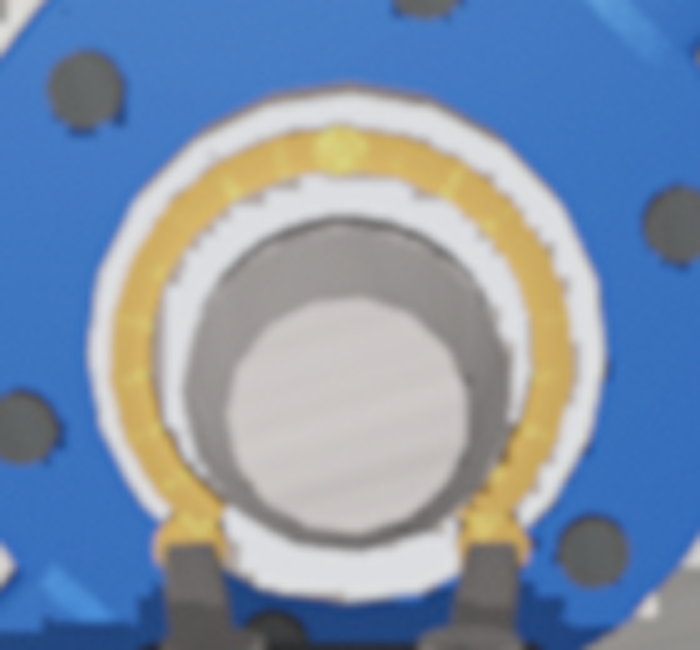

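View pics/s10.png

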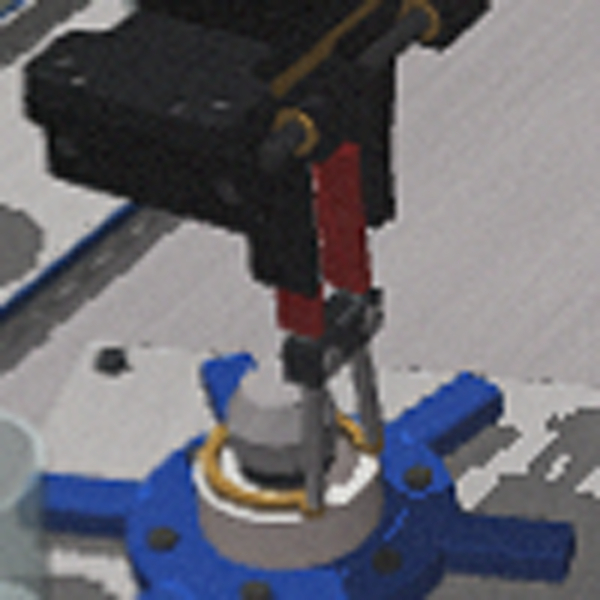

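The ring is round the groove and centred within 0.3 mm, with no meaningful force. Its height so far rests on the grasp offset alone, so I'll check it independently from the apparent bore and rim size at subpixel level, and look for contact in the forces.

Run:
```python
from meas import *
w=get_image("wrist");im=w["img"].astype(np.float32)
s=ctrl.get_state();print(s["position"],s["ft_force"])
T=np.array(w["camera_from_world"]);cam=-T[:3,:3].T@T[:3,3];print("cam",cam)
S=im[...,0]-im[...,2]  # brass: R-B high; white 0; blue negative
def sample(I,c,rr,a):return cv2.remap(I,(c[0]+rr*np.cos(a)).astype(np.float32)[None],(c[1]+rr*np.sin(a)).astype(np.float32)[None],cv2.INTER_LINEAR)[0]
c0=np.array([313.5,204.]);O=[];I=[];H=[]
for a in np.radians(np.arange(-200,21,4)):
    rr=np.arange(32,70,.1);v=sample(S,c0,rr,a);k=np.argmax(v);pk=np.median(v[max(0,k-15):k+15]);h=.5*pk
    j=k
    while j<len(v)-1 and v[j]>h:j+=1
    O.append(c0+rr[j]*np.array([np.cos(a),np.sin(a)]))
    j2=k
    while j2>0 and v[j2]>h:j2-=1
    if j2>0:I.append(c0+rr[j2]*np.array([np.cos(a),np.sin(a)]))
    # hub: white->blue past outer ring
    q=np.arange(j,len(rr));vv=v[q];n=np.nonzero(vv<-55)[0]
    if len(n):H.append(c0+rr[q[n[0]]]*np.array([np.cos(a),np.sin(a)]))
print("hub",fitc(w,H,.084))
for z in(.087,.089,.091,.093):print(z,"outer@top",fitc(w,O,z),"inner@",fitc(w,I,z))
```

```text
[0.57003872 0.25370129 0.18159854] [ 0.42387341  0.2469823  -1.97069324]
cam [0.6445416  0.25653669 0.34213622]
hub (array([0.59457326, 0.254051  ]), np.float64(0.031812750183114205), 56, np.float64(0.00023313698053206326))
0.087 outer@top (array([0.59364845, 0.25464229]), np.float64(0.027979938038422917), 56, np.float64(8.738925595982727e-05)) inner@ (array([0.59364422, 0.2545945 ]), np.float64(0.0231592923270263), 56, np.float64(0.00014249070920443278))
0.089 outer@top (array([0.5940474 , 0.25465714]), np.float64(0.02776060471193322), 56, np.float64(8.670421597934243e-05)) inner@ (array([0.59404321, 0.25460972]), np.float64(0.022977747799713424), 56, np.float64(0.00014137373170464715))
0.091 outer@top (array([0.59444635, 0.25467199]), np.float64(0.02754127138543598), 56, np.float64(8.601917599845452e-05)) inner@ (array([0.59444219, 0.25462495]), np.float64(0.022796203272398827), 56, np.float64(0.00014025675420478866))
0.093 outer@top (array([0.5948453 , 0.25468684]), np.float64(0.02732193805894398), 56, np.float64(8.533413601822616e-05)) inner@ (array([0.59484117, 0.25464017]), np.float64(0.022614658745073568), 56, np.float64(0.0001391397767056397))
```

The size-based estimate puts the ring's mid height at about 87–89 mm, against 89.3 mm from the TCP. I'll raise it 1 mm to sit clear of the hub and nudge it by 0.4 mm.

Call:
drive_tool(increments="0.4 -0.5 0 0 255; 0 -0.5 0 0 255; 0 0 0 0 255; 0 0 0 0 255; 0 0 0 0 255; 0 0 0 0 255")

```text
time: 15.45
position: [0.57, 0.2533, 0.1825]
tool_rot: [-1.226, 1.183, -1.183]
ft_force: [0.2, -0.4, -1.5]
grip_width: 0.385
```

```bash
python3 chk.py 11; python3 -c "
from h import *
t=get_image('top');crop(t['img'],130,130,290,280,4,'pics/t11.png');s=ctrl.get_state();print(s['position'],s['ft_force'],s['grip_width']*87,s['qd'].round(3))"
```

```text
15.45 [0.57003774 0.25326073 0.18247826] [ 0.16756104 -0.44193571 -1.45899725] [-0.04480974  0.02546679  0.02651773] 33.50872555578549
ring 0.09217825908325201 (array([0.59372064, 0.2538676 ]), np.float64(0.02703784317127019), 91, np.float64(0.0001713891966989266))
[313.27463555 212.51623564] 24.09625065270595
end fit (array([0.59384957, 0.2539997 ]), np.float64(0.012848234498155062), 60, np.float64(0.00011092739895827427))
[0.57003938 0.25325998 0.18249793] [ 0.67942399 -0.23830341 -1.96932736] 34.177691874427396 [ 0.001 -0.002 -0.001 -0.001 -0.003  0.    -0.002]
```

View pics/s11.png

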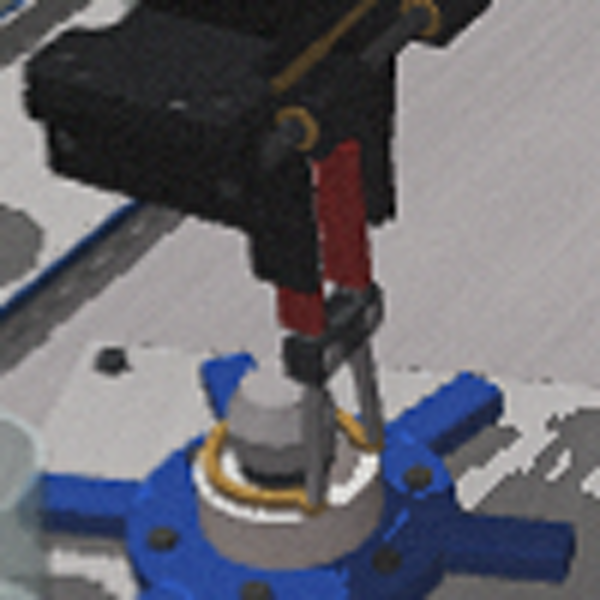

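View pics/w11.png

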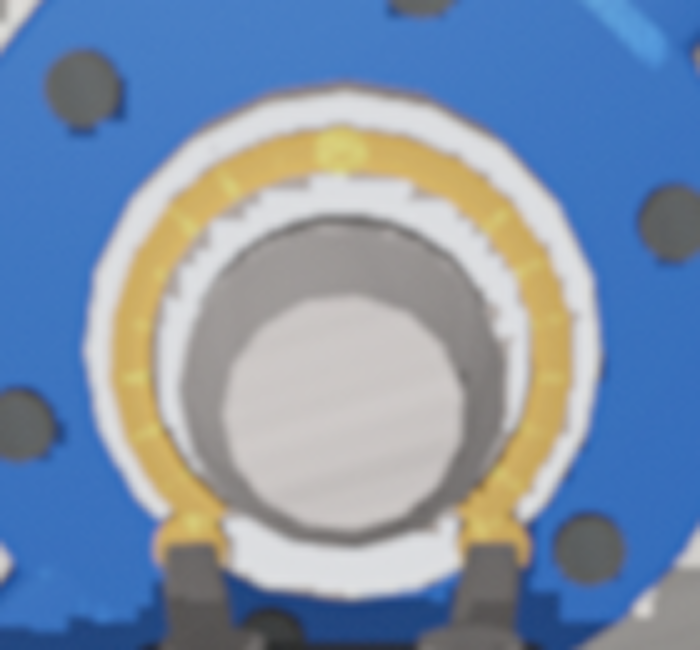

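The ring is centred within about 0.3 mm, and the forces are near the free-hanging level. The pliers are upright, squeezed and at rest. Handing in.

```bash
python3 -c "
from bench import workorder;print(workorder.close_job())"
```

```text
the job is handed in; nothing more can be done
None
```

I lifted the pliers out of the die with a light 46 mm pinch and squeezed the handles to the stop. I carried them to the axle, centred the ring with the wrist camera and lowered it to the groove. The job was handed in at about 15.6 s of the 43 s, with the pliers still held and squeezed.

Last checks before handing in:
- **Centring:** the ring's centre was at (0.5937, 0.2539) and the axle's at (0.5938, 0.2540). That is within about 0.2 mm on one fit; an earlier, finer edge fit gave up to 0.6 mm in y, and I shifted it 0.4 mm to allow for that.
- **Height:** the arm's position put the ring's middle at about 90.2 mm. The ring's size in the wrist image suggested about 88–90 mm, so the two differ by up to 2 mm. Both are within the 4 mm allowed around 89 mm.
- **Grip and contact:** the opening was about 34 mm with a 32 N squeeze, and the arm was at rest. The vertical force was about −1.5 to −2 N, near the −2 to −3 N when hanging free, so little or no contact.
- **Upright:** tilt was judged by eye and from the ring sitting where an upright grip would put it, not measured as an angle.
- **Jars, lids and tools:** I saw nothing disturbed in the camera views, but did not measure their positions at the end.

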